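Set out the fresh reagent bottles in their colour-coded saucers

ROBOT

A 7-joint arm with a two-finger parallel gripper is mounted at the origin on the work surface. World frame = base frame: x ahead of the robot, y to its left, z up, the work surface at z = 0. Lengths are in m, angles in rad, forces in N, time in s.
With the tool pointing down it reaches from about 0.425 to 0.875 m from the base axis. Payload 4.7 kg.
Tool frame: the origin (TCP) lies at the very end of the fingers, on their centre line; the grasp point (between the pads) lies 19 mm behind it; z points along the fingers, y is the direction in which the jaws open and shut (so a half turn about z gives the same grasp; the last joint's range is limited). The gripper opens to 87 mm and grips with 3 to 60 N. Pads are 19 mm wide; open, the fingers measure 117 mm over their backs; the gripper's body (75 mm by 190 mm) begins 51 mm behind the grasp point.
Start: joints at [1.22, 0.321, -0.07, 1.45, 0.023, 1.371, -0.057], TCP at [0.232, -0.607, 0.223] pointing down, gripper open.
Joint ranges: [-2.86, 2.86], [-0.3, 2.09], [-1.38, 1.24], [0.06, 2.45], [-1.56, 4.7], [0.09, 2.05], [-2.69, 2.69]. Speed limits (rad/s): [2.57, 2.57, 3.14, 3.14, 3.14, 3.14, 3.14].

INTERFACE

Orientations are given as a rotation vector (axis times angle).
In Python, from bench import ctrl, get_image, camera_info gives the robot as it stands.
- The arm moves only by the tool carry_out, never from a script. Its argument "commands" is a list of rows, each an object of numbers: "tx", "ty", "tz": the shift along the tool's x, y, z in m; "rx", "ry", "rz": the turn, a rotation vector about the tool's x, y, z in rad; "jaw": the opening, from 0 (shut) to 1 (fully open). In form: [{"tx": .., "ty": .., "tz": .., "rx": .., "ry": .., "rz": .., "jaw": ..}, ...]. A call has 1 to 12 rows; each row is the pose to reach, as a shift and turn from the pose commanded when the call began, along the tool's axes at that moment; what a row does not reach only later rows make up. A row lasts 1/8 s, in which the tool goes at most 62.5 mm and 10.7 degrees, less where a joint would pass 70% of its speed; a pose out of reach is approached as far as the arm can. A call with a gripper value outside its range is refused whole. The fingers move at their own pace and stop on an object; "grip_force" is the grip in N (left out, the last holds). Time passes only in rows, so rows that repeat a pose let the fingers close. It gives the time, the measured TCP pose, the force and the opening at its end, in the units of the state.
- ctrl.get_state(): the state, without advancing time (a new reading comes with each control period).
- get_image(name): name is "scene" or "top" or "wrist"; returns the picture (384x512x3 uint8, red, green, blue); there is no depth.
- camera_info(name): a dict with "intrinsics" (3x3 intrinsics, pixels), "k1" (the pictures are not rectified: a ray, as slopes to the right and down, at radius r is drawn at 1 + k1 r^2 times it, then the intrinsics apply), "R" (3x3) and "t" (3): a world point X has camera coordinates R X + t. Camera axes: x right, y down, z forward; pixel columns grow to the right and rows downward; lengths in m; the calibration is good to about 2 mm. A picture is of the moment at which its call begins: read the wrist's pose just before it. camera_info takes no time and is no camera call; for the wrist camera it gives the pose at the moment of the call.
- ctrl.close_job(): hands the job in, once; it reports no verdict.
The state is a dict: "time": time; "joint_positions": joint angles; "qd": joint speeds; "joint_torque": joint torques, N m; "position": TCP position; "tool_rot": TCP orientation; "ft_force": force on the tool from outside, world axes, zero at the start; "torque": the same for the moment, N m; "grip_width": opening from 0.0 (shut) to 1.0 (fully open).
Only numpy, scipy, OpenCV 4.12 (cv2) and the standard library are available. Lean on these libraries where they do the work, as an engineer would, in place of code of your own. Each camera call takes 0.05 s, during which the arm holds its last target.

TASK

Set up the next run of the sample puncher: put each of the four fresh, blue-capped bottles upright into the spill saucer of its own colour (the colour of the dot on its cap), flat on the saucer's floor. Set them down gently, without dropping or tipping any, and leave the two used, white-capped bottles standing where they are.

Things in the scene. Friction and masses are not known exactly. Their poses are not given: they have to be found in the camera images.
- bottle_red: capped cylindrical glass bottle standing upright on the bench, 44 mm diameter, 84 mm tall, about 0.12 kg; the round BLUE screw cap (also 44 mm diameter) takes the top 22 mm, from 62 to 84 mm above its base, over a narrower neck; red dot on the cap's top and red band round the glass. Origin at the centre of its underside, z up along the bottle. Fresh: to be moved.
- bottle_yellow: capped cylindrical glass bottle standing upright on the bench, 44 mm diameter, 84 mm tall, about 0.12 kg; the round BLUE screw cap (also 44 mm diameter) takes the top 22 mm, from 62 to 84 mm above its base, over a narrower neck; yellow dot on the cap's top and yellow band round the glass. Origin at the centre of its underside, z up along the bottle. Fresh: to be moved.
- bottle_green: capped cylindrical glass bottle standing upright on the bench, 44 mm diameter, 84 mm tall, about 0.12 kg; the round BLUE screw cap (also 44 mm diameter) takes the top 22 mm, from 62 to 84 mm above its base, over a narrower neck; green dot on the cap's top and green band round the glass. Origin at the centre of its underside, z up along the bottle. Fresh: to be moved.
- bottle_black: capped cylindrical glass bottle standing upright on the bench, 44 mm diameter, 84 mm tall, about 0.12 kg; the round BLUE screw cap (also 44 mm diameter) takes the top 22 mm, from 62 to 84 mm above its base, over a narrower neck; black dot on the cap's top and black band round the glass. Origin at the centre of its underside, z up along the bottle. Fresh: to be moved.
- used_red: capped cylindrical glass bottle standing upright on the bench, 44 mm diameter, 84 mm tall, about 0.12 kg; the round WHITE screw cap (also 44 mm diameter) takes the top 22 mm, from 62 to 84 mm above its base, over a narrower neck; red dot on the cap's top and red band round the glass. Origin at the centre of its underside, z up along the bottle. Used: must be left alone.
- used_green: capped cylindrical glass bottle standing upright on the bench, 44 mm diameter, 84 mm tall, about 0.12 kg; the round WHITE screw cap (also 44 mm diameter) takes the top 22 mm, from 62 to 84 mm above its base, over a narrower neck; green dot on the cap's top and green band round the glass. Origin at the centre of its underside, z up along the bottle. Used: must be left alone.
- saucer_red: red round open spill saucer fixed to the bench: 74 mm outer diameter, 8 mm tall rim with 5 mm wall (64 mm inner diameter), flat inner floor 3 mm above the bench. Origin at the centre of its underside, z up.
- saucer_yellow: yellow round open spill saucer fixed to the bench: 74 mm outer diameter, 8 mm tall rim with 5 mm wall (64 mm inner diameter), flat inner floor 3 mm above the bench. Origin at the centre of its underside, z up.
- saucer_green: green round open spill saucer fixed to the bench: 74 mm outer diameter, 8 mm tall rim with 5 mm wall (64 mm inner diameter), flat inner floor 3 mm above the bench. Origin at the centre of its underside, z up.
- saucer_black: black round open spill saucer fixed to the bench: 74 mm outer diameter, 8 mm tall rim with 5 mm wall (64 mm inner diameter), flat inner floor 3 mm above the bench. Origin at the centre of its underside, z up.

How it is judged:
At the end, for the whole second after the job is handed in: Each blue-capped bottle stands upright (within about 6 degrees), at rest and released, flat on the floor of the saucer of its own colour, centres within 12 mm; both white-capped bottles stand upright within 20 mm of where they began (horizontal distance between bottle_red and saucer_red below 0.012 m and z of bottle_red in the frame of saucer_red between 0.001 and 0.006 m and angle between each of bottle_red, bottle_yellow, bottle_green, bottle_black, used_red, used_green's own z axis and vertical below 0.1 rad and linear speed of each of bottle_red, bottle_yellow, bottle_green, bottle_black below 0.02 m/s and horizontal distance between bottle_yellow and saucer_yellow below 0.012 m and z of bottle_yellow in the frame of saucer_yellow between 0.001 and 0.006 m and horizontal distance between bottle_green and saucer_green below 0.012 m and z of bottle_green in the frame of saucer_green between 0.001 and 0.006 m and horizontal distance between bottle_black and saucer_black below 0.012 m and z of bottle_black in the frame of saucer_black between 0.001 and 0.006 m and distance of each of used_red, used_green from where it was at the start of the episode below 0.02 m); the robot touches nothing.
It fails at once if a used, white-capped bottle is pushed more than 20 mm away or tipped (distance of any of used_red, used_green from where it was at the start of the episode above 0.02 m or angle between any of used_red, used_green's own z axis and vertical above 0.5 rad).
It fails at once if a blue-capped bottle is tipped over (more than 40 degrees) (angle between any of bottle_red, bottle_yellow, bottle_green, bottle_black's own z axis and vertical above 0.7 rad).
It fails at once if a blue-capped bottle is dropped (moves faster than 0.6 m/s while not held, a fall of about 2 cm) ((linear speed of bottle_red above 0.6 m/s and contact force between the fingers and bottle_red below 0.1 N) or (linear speed of bottle_yellow above 0.6 m/s and contact force between the fingers and bottle_yellow below 0.1 N) or (linear speed of bottle_green above 0.6 m/s and contact force between the fingers and bottle_green below 0.1 N) or (linear speed of bottle_black above 0.6 m/s and contact force between the fingers and bottle_black below 0.1 N)).
It also fails if it takes over 104 s, if anything falls off the work surface, if the arm or the gripper's body presses on something with over 40 N, if the wrist force passes 120 N, or if a joint passes its speed limit or range.

## Working session

There is one attempt and no reset: what is moved stays moved. The work goes in short steps, Python scripts to look and compute and a tool call to move; the robot and the scene stay as the last step left them, time stands still between calls to the robot, and variables do not carry over. Pictures are saved under pics/ and viewed, and the job is handed in when it is done.

Besides the shell and the picture viewer there is one more tool, called after "Emit:" in YAML: its name, and indented under it one key for each argument. carry_out: Moves the arm, as the interface text tells. Its arguments: {"type":"object","properties":{"commands":{"type":"array"},"grip_force":{"type":"number"}},"required":["commands"]}

```bash
mkdir -p pics; python3 - <<'E'
from bench import ctrl,get_image,camera_info
import cv2
s=ctrl.get_state();print(s)
for n in("top","scene","wrist"):
    print(n,camera_info(n)); im=get_image(n); cv2.imwrite(f"pics/{n}0.png",im[:,:,::-1])
E
```

```text
{'time': 0.0, 'joint_positions': array([ 1.22010054,  0.32181732, -0.07009634,  1.45164477,  0.02263641,
        1.37080752, -0.05691418]), 'qd': array([-1.10621063e-03, -7.92968427e-04, -3.45882784e-03, -7.61758775e-04,
        1.60433486e-04, -8.31763678e-05, -6.34391296e-04]), 'joint_torque': array([-2.88895499e-04, -4.91295254e+01, -4.04369496e-01, -3.12530100e+01,
       -6.40480220e-02,  4.38670255e-02,  2.12813875e-04]), 'position': array([ 0.23164689, -0.60673977,  0.22148049]), 'tool_rot': array([-3.08766858e+00, -5.69568296e-01,  7.36956101e-04]), 'ft_force': array([0.6142646 , 0.96635298, 0.08897746]), 'torque': array([-0.00178285,  0.00649815,  0.00339212]), 'grip_width': 0.9977909669898416}
top {'intrinsics': array([[373.91361328,   0.        , 260.45484641],
       [  0.        , 373.91361328, 198.61329336],
       [  0.        ,   0.        ,   1.        ]]), 'k1': -0.10999950815748066, 'R': array([[-0.01742623, -0.99977255, -0.01229514],
       [-0.99385886,  0.01866449, -0.10906975],
       [ 0.10927442,  0.01031896, -0.99395806]]), 't': array([0.01841912, 0.53538106, 0.95325151])}
scene {'intrinsics': array([[414.20517483,   0.        , 250.03087832],
       [  0.        , 414.20517483, 189.02165884],
       [  0.        ,   0.        ,   1.        ]]), 'k1': -0.12878859536012502, 'R': array([[-0.50647518,  0.86223801,  0.00533897],
       [ 0.46735791,  0.27971709, -0.83865066],
       [-0.72460988, -0.42226054, -0.54464352]]), 't': array([ 0.2474711, -0.2144262,  1.3961702])}
wrist {'intrinsics': array([[343.24950964,   0.        , 251.82274973],
       [  0.        , 343.24950964, 190.46790824],
       [  0.        ,   0.        ,   1.        ]]), 'k1': -0.05171326333854808, 'R': array([[ 0.35646717, -0.93430568, -0.00201352],
       [-0.90174942, -0.34460829,  0.26094657],
       [-0.24449774, -0.0912032 , -0.96535114]]), 't': array([-0.64823399, -0.03149864,  0.38999631])}
```

View pics/top0.png

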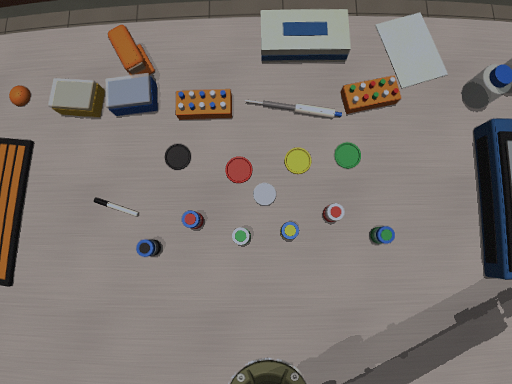

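View pics/scene0.png

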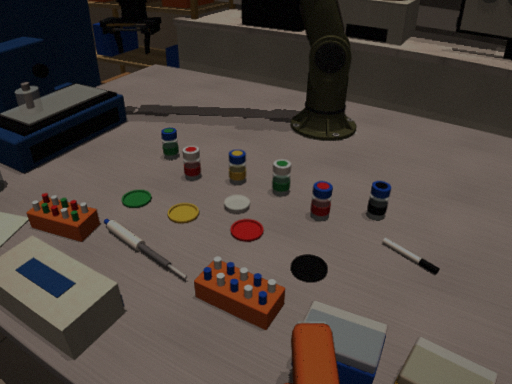

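```bash
cat > h.py <<'E'
import numpy as np,cv2
from bench import ctrl,get_image,camera_info
def px2w(name,px,z,ci=None):
    ci=ci or camera_info(name);K=ci['intrinsics'];R=ci['R'];t=ci['t']
    p=cv2.undistortPoints(np.array([[px]],float),K,np.array([ci['k1'],0,0,0,0.]))[0,0]
    d=R.T@np.array([p[0],p[1],1]);c=-R.T@t
    return c+d*(z-c[2])/d[2]
def crop(im,u0,v0,w,h,k,fn):
    c=cv2.resize(im[v0:v0+h,u0:u0+w],None,fx=k,fy=k,interpolation=cv2.INTER_CUBIC)
    cv2.imwrite(fn,c[:,:,::-1])
E
python3 - <<'E'
import cv2
from h import *
im=cv2.imread('pics/top0.png')[:,:,::-1]
crop(im,130,135,140,130,5,'pics/cl.png');crop(im,265,135,140,130,5,'pics/cr.png')
E
```

```text
(no output)
```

View pics/cl.png

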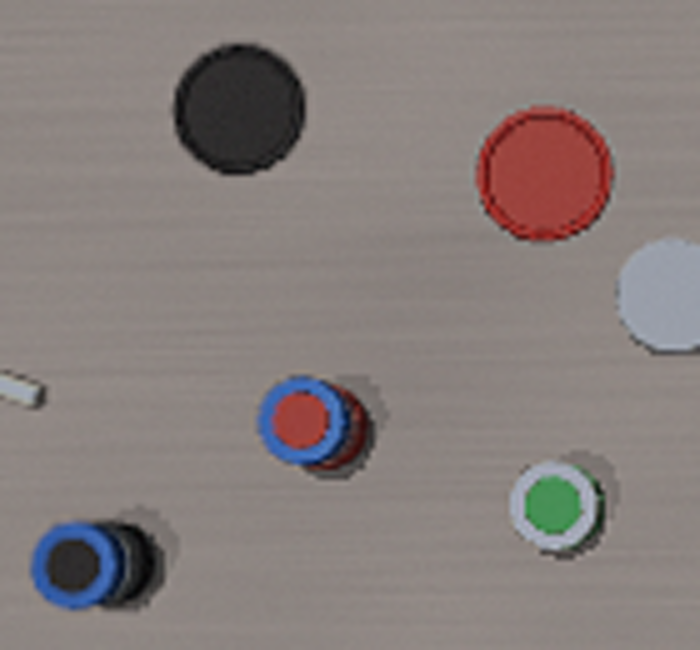

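View pics/cr.png

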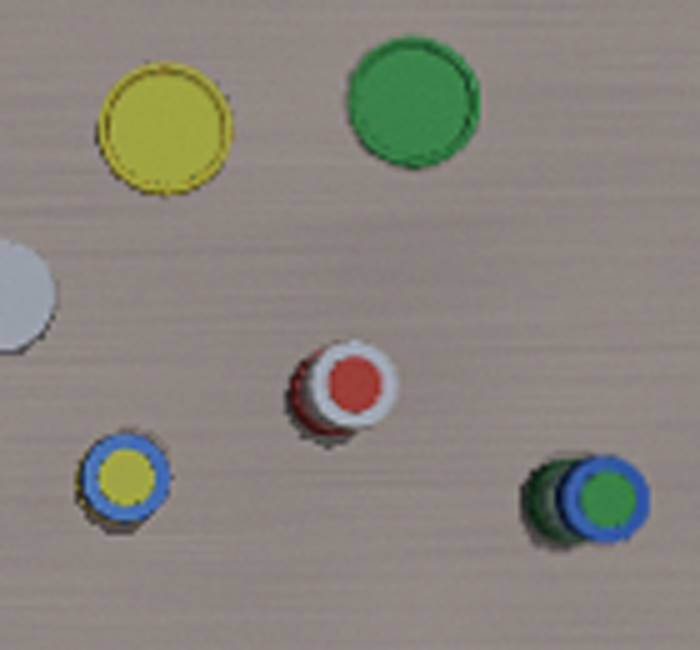

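```bash
python3 - <<'E'
from h import *
np.set_printoptions(precision=4,suppress=True)
D={'b_red':(130,302,421,.084),'u_green':(130,554,505,.084),'b_black':(130,75,565,.084),'b_yel':(265,126,478,.084),'u_red':(265,354,385,.084),'b_green':(265,605,499,.084),
's_black':(130,240,109,.008),'s_red':(130,545,174,.008),'s_yel':(265,165,129,.008),'s_green':(265,414,103,.008)}
ci=camera_info('top')
P={}
for k,(o,a,b,z) in D.items():
    w=px2w('top',(o+a/5-.4,135+b/5-.4),z,ci);P[k]=w[:2];print(k,w[:2],'r',np.hypot(*w[:2]))
from itertools import combinations
for a,b in combinations(P,2):
    d=np.hypot(*(P[a]-P[b]))
    if d<.16: print(a,b,d)
# cross check in scene camera
sc=camera_info('scene')
im=cv2.imread('pics/scene0.png').copy()
for k,(o,a,b,z) in D.items():
    X=np.r_[P[k],z]; 
    uv=cv2.projectPoints(X.reshape(1,3),cv2.Rodrigues(sc['R'])[0],sc['t'],sc['intrinsics'],np.array([sc['k1'],0,0,0,0.]))[0][0,0]
    cv2.drawMarker(im,tuple(int(round(x)) for x in uv),(255,0,255),0,6,1)
crop(im[:,:,::-1],100,110,310,180,2,'pics/chk.png')
from scipy.spatial.transform import Rotation as Ro
s=ctrl.get_state();print(Ro.from_rotvec(s['tool_rot']).as_matrix())
E
```

```text
b_red [0.4825 0.1839] r 0.5163699900963411
u_green [0.4391 0.0591] r 0.44300652272645813
b_black [0.4125 0.2984] r 0.5090966186134978
b_yel [ 0.4501 -0.0626] r 0.4544645976919158
u_red [ 0.4938 -0.1769] r 0.52451127558197
b_green [ 0.4346 -0.3005] r 0.5283281026611545
s_black [0.6589 0.2344] r 0.6993117556273961
s_red [0.6188 0.0669] r 0.6224331256263682
s_yel [ 0.6406 -0.0939] r 0.6474257697541307
s_green [ 0.6529 -0.2307] r 0.6924439149691098
b_red u_green 0.1322119667656376
b_red b_black 0.13412167603593933
u_green b_yel 0.12222294527457833
b_yel u_red 0.12230079336135728
u_red b_green 0.13702421716573876
s_yel s_green 0.1374389957887123
[[ 0.9342  0.3568 -0.0006]
 [ 0.3568 -0.9342  0.0014]
 [-0.0001 -0.0015 -1.    ]]
```

View pics/chk.png

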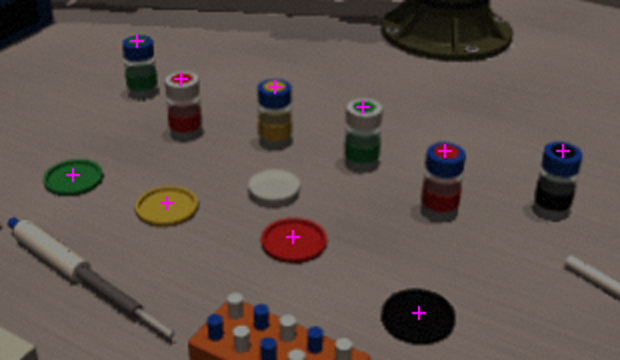

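View pics/wrist0.png

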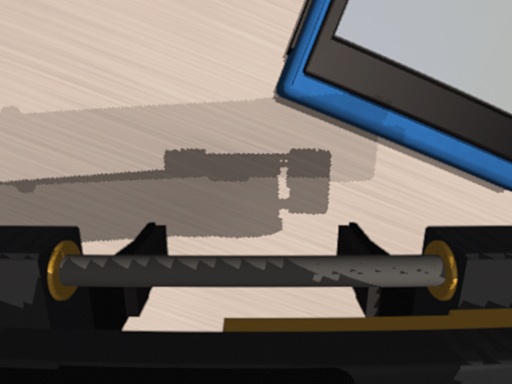

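Emit:
carry_out:
  commands:
    - {"tx": 0.03, "ty": -0.021, "tz": 0.0, "rz": -0.12, "jaw": 1}
    - {"tx": 0.06, "ty": -0.043, "tz": 0.01, "rz": -0.24, "jaw": 1}
    - {"tx": 0.09, "ty": -0.064, "tz": 0.02, "rz": -0.36, "jaw": 1}
    - {"tx": 0.12, "ty": -0.085, "tz": 0.03, "rz": -0.48, "jaw": 1}
    - {"tx": 0.15, "ty": -0.107, "tz": 0.04, "rz": -0.6, "jaw": 1}
    - {"tx": 0.18, "ty": -0.128, "tz": 0.05, "rz": -0.72, "jaw": 1}
    - {"tx": 0.21, "ty": -0.149, "tz": 0.06, "rz": -0.84, "jaw": 1}
    - {"tx": 0.24, "ty": -0.171, "tz": 0.07, "rz": -0.96, "jaw": 1}
    - {"tx": 0.27, "ty": -0.192, "tz": 0.08, "rz": -1.08, "jaw": 1}
    - {"tx": 0.299, "ty": -0.2134, "tz": 0.09, "rz": -1.206, "jaw": 1}
    - {"tx": 0.299, "ty": -0.2134, "tz": 0.09, "rz": -1.206, "jaw": 1}
    - {"tx": 0.299, "ty": -0.2134, "tz": 0.09, "rz": -1.206, "jaw": 1}
  grip_force: 20

```text
invalid input
```

```bash
python3 - <<'E'
from h import *
np.set_printoptions(precision=4,suppress=True)
from scipy.spatial.transform import Rotation as Ro
s=ctrl.get_state();print(s['time'],s['position'],s['joint_positions']);print(Ro.from_rotvec(s['tool_rot']).as_matrix())
im=get_image('wrist');cv2.imwrite('pics/w1.png',im[:,:,::-1])
ci=camera_info('wrist')
for X in ([.4346,-.3005,.084],):
    print(cv2.projectPoints(np.array([X]),cv2.Rodrigues(ci['R'])[0],ci['t'],ci['intrinsics'],np.array([ci['k1'],0,0,0,0.]))[0])
E
```

```text
0.15 [ 0.2317 -0.6068  0.2217] [ 1.2201  0.3217 -0.0701  1.4514  0.0226  1.3708 -0.0569]
[[ 0.9342  0.3568 -0.0006]
 [ 0.3568 -0.9342  0.0014]
 [-0.0001 -0.0015 -1.    ]]
[[[ -24.1247 -195.6085]]]
```

View pics/w1.png

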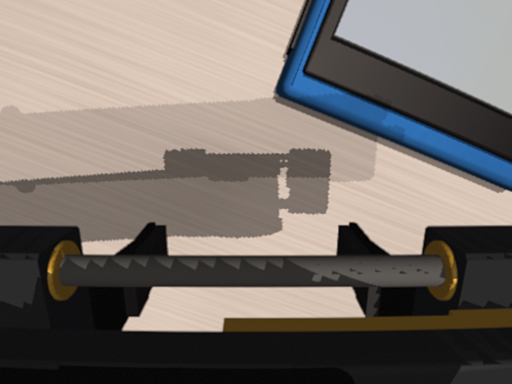

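Emit:
carry_out:
  commands:
    - {"tx": 0.03, "ty": -0.021, "tz": 0.0, "rx": 0, "ry": 0, "rz": -0.12, "jaw": 1}
    - {"tx": 0.06, "ty": -0.043, "tz": 0.01, "rx": 0, "ry": 0, "rz": -0.24, "jaw": 1}
    - {"tx": 0.09, "ty": -0.064, "tz": 0.02, "rx": 0, "ry": 0, "rz": -0.36, "jaw": 1}
    - {"tx": 0.12, "ty": -0.085, "tz": 0.03, "rx": 0, "ry": 0, "rz": -0.48, "jaw": 1}
    - {"tx": 0.15, "ty": -0.107, "tz": 0.04, "rx": 0, "ry": 0, "rz": -0.6, "jaw": 1}
    - {"tx": 0.18, "ty": -0.128, "tz": 0.05, "rx": 0, "ry": 0, "rz": -0.72, "jaw": 1}
    - {"tx": 0.21, "ty": -0.149, "tz": 0.06, "rx": 0, "ry": 0, "rz": -0.84, "jaw": 1}
    - {"tx": 0.24, "ty": -0.171, "tz": 0.07, "rx": 0, "ry": 0, "rz": -0.96, "jaw": 1}
    - {"tx": 0.27, "ty": -0.192, "tz": 0.08, "rx": 0, "ry": 0, "rz": -1.08, "jaw": 1}
    - {"tx": 0.299, "ty": -0.2134, "tz": 0.09, "rx": 0, "ry": 0, "rz": -1.206, "jaw": 1}
    - {"tx": 0.299, "ty": -0.2134, "tz": 0.09, "rx": 0, "ry": 0, "rz": -1.206, "jaw": 1}
    - {"tx": 0.299, "ty": -0.2134, "tz": 0.09, "rx": 0, "ry": 0, "rz": -1.206, "jaw": 1}
  grip_force: 20

```text
time: 1.7
position: [0.4347, -0.3019, 0.1326]
tool_rot: [2.222, 2.22, -0.001]
ft_force: [-0.3, -0.5, 0.6]
grip_width: 1.002
```

```bash
cat > look.py <<'E'
import sys
from h import *
np.set_printoptions(precision=4,suppress=True)
from scipy.spatial.transform import Rotation as Ro
s=ctrl.get_state();print(s['time'],s['position'],s['joint_positions'],s['ft_force'],s['grip_width']);print(Ro.from_rotvec(s['tool_rot']).as_matrix())
if len(sys.argv)>2:
    n=sys.argv[1];ci=camera_info(n)
    im=get_image(n);cv2.imwrite(sys.argv[2],im[:,:,::-1])
    for a in sys.argv[3:]:
        X=[float(v) for v in a.split(',')]
        print(a,cv2.projectPoints(np.array([X]),cv2.Rodrigues(ci['R'])[0],ci['t'],ci['intrinsics'],np.array([ci['k1'],0,0,0,0.]))[0])
E
python3 look.py wrist pics/w2.png .4346,-.3005,.084
```

```text
1.7 [ 0.4347 -0.3019  0.1326] [ 0.9448  0.1545 -0.4205  1.8517  0.0697  1.1496  0.4992] [-0.2869 -0.5076  0.6477] 1.0020669348554818
[[ 0.0011  1.     -0.0004]
 [ 1.     -0.0011 -0.0007]
 [-0.0007 -0.0004 -1.    ]]
.4346,-.3005,.084 [[[252.2727 211.0103]]]
```

View pics/w2.png

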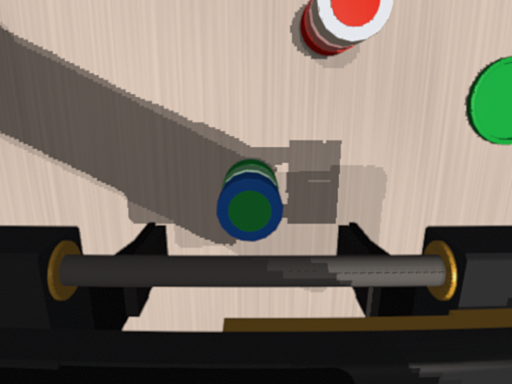

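Emit:
carry_out:
  commands:
    - {"tx": 0.0025, "ty": -0.001, "tz": 0.02, "rx": 0, "ry": 0, "rz": 0, "jaw": 1}
    - {"tx": 0.0025, "ty": -0.001, "tz": 0.04, "rx": 0, "ry": 0, "rz": 0, "jaw": 1}
    - {"tx": 0.0025, "ty": -0.001, "tz": 0.06, "rx": 0, "ry": 0, "rz": 0, "jaw": 1}
    - {"tx": 0.0025, "ty": -0.001, "tz": 0.078, "rx": 0, "ry": 0, "rz": 0, "jaw": 1}
    - {"tx": 0.0025, "ty": -0.001, "tz": 0.078, "rx": 0, "ry": 0, "rz": 0, "jaw": 1}
    - {"tx": 0.0025, "ty": -0.001, "tz": 0.078, "rx": 0, "ry": 0, "rz": 0, "jaw": 0.6}
    - {"tx": 0.0025, "ty": -0.001, "tz": 0.078, "rx": 0, "ry": 0, "rz": 0, "jaw": 0.4}
    - {"tx": 0.0025, "ty": -0.001, "tz": 0.078, "rx": 0, "ry": 0, "rz": 0, "jaw": 0.3}
    - {"tx": 0.0025, "ty": -0.001, "tz": 0.078, "rx": 0, "ry": 0, "rz": 0, "jaw": 0.3}
    - {"tx": 0.0025, "ty": -0.001, "tz": 0.078, "rx": 0, "ry": 0, "rz": 0, "jaw": 0.3}
  grip_force: 20

```text
time: 3.0
position: [0.4341, -0.2988, 0.0547]
tool_rot: [2.221, 2.221, -0.0]
ft_force: [-0.9, 0.3, 1.4]
grip_width: 0.516
```

```bash
python3 look.py wrist pics/w3.png .4346,-.3005,.084
```

```text
3.0 [ 0.4341 -0.2988  0.0547] [ 0.9281  0.2394 -0.4159  1.9303  0.1148  0.9944  0.4601] [-0.8709  0.335   1.355 ] 0.5164088857808148
[[-0.      1.      0.0001]
 [ 1.      0.     -0.0003]
 [-0.0003  0.0001 -1.    ]]
.4346,-.3005,.084 [[[253.9435 275.5876]]]
```

View pics/w3.png

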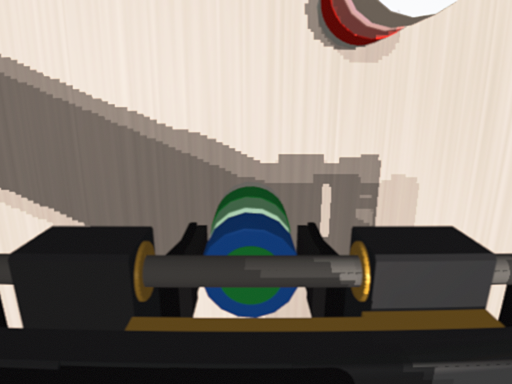

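Emit:
carry_out:
  commands:
    - {"tx": 0, "ty": 0, "tz": -0.012, "rx": 0, "ry": 0, "rz": 0, "jaw": 0.3}
    - {"tx": 0, "ty": 0, "tz": -0.03, "rx": 0, "ry": 0, "rz": 0, "jaw": 0.3}
    - {"tx": 0.005, "ty": 0.015, "tz": -0.04, "rx": 0, "ry": 0, "rz": 0, "jaw": 0.3}
    - {"tx": 0.015, "ty": 0.045, "tz": -0.04, "rx": 0, "ry": 0, "rz": 0, "jaw": 0.3}
    - {"tx": 0.025, "ty": 0.08, "tz": -0.04, "rx": 0, "ry": 0, "rz": 0, "jaw": 0.3}
    - {"tx": 0.037, "ty": 0.115, "tz": -0.04, "rx": 0, "ry": 0, "rz": 0, "jaw": 0.3}
    - {"tx": 0.048, "ty": 0.15, "tz": -0.04, "rx": 0, "ry": 0, "rz": 0, "jaw": 0.3}
    - {"tx": 0.06, "ty": 0.185, "tz": -0.04, "rx": 0, "ry": 0, "rz": 0, "jaw": 0.3}
    - {"tx": 0.067, "ty": 0.21, "tz": -0.04, "rx": 0, "ry": 0, "rz": 0, "jaw": 0.3}
    - {"tx": 0.0695, "ty": 0.219, "tz": -0.04, "rx": 0, "ry": 0, "rz": 0, "jaw": 0.3}
    - {"tx": 0.0695, "ty": 0.219, "tz": -0.04, "rx": 0, "ry": 0, "rz": 0, "jaw": 0.3}
    - {"tx": 0.0695, "ty": 0.219, "tz": -0.04, "rx": 0, "ry": 0, "rz": 0, "jaw": 0.3}

```text
time: 4.55
position: [0.6521, -0.2302, 0.0946]
tool_rot: [-2.223, -2.22, 0.002]
ft_force: [-0.2, 0.1, -1.0]
grip_width: 0.499
```

```bash
python3 look.py wrist pics/w4.png .6529,-.2307,.008; python3 -c "
from h import *
crop(get_image('top'),300,110,120,100,6,'pics/t4.png')"
```

```text
4.55 [ 0.6521 -0.2302  0.0946] [ 0.6293  0.5301 -0.4533  1.4699  0.2411  1.1976  0.1406] [-0.2342  0.0575 -1.0441] 0.49880073065539493
[[ 0.0012  1.     -0.0009]
 [ 1.     -0.0012 -0.0007]
 [-0.0007 -0.0009 -1.    ]]
.6529,-.2307,.008 [[[253.4829 197.2423]]]
```

View pics/w4.png

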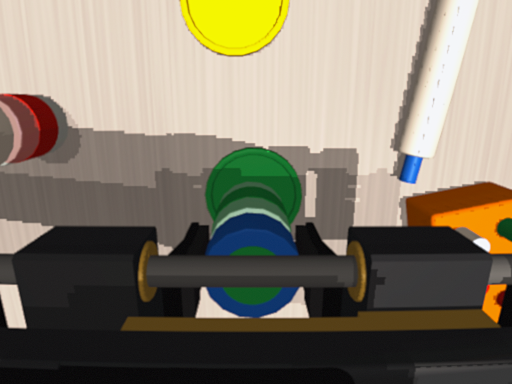

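View pics/t4.png

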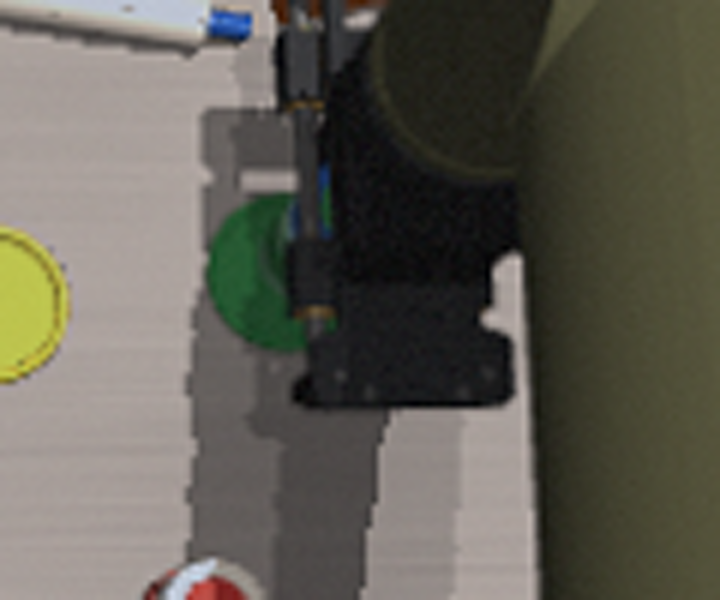

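Emit:
carry_out:
  commands:
    - {"tx": 0.001, "ty": 0.001, "tz": 0.01, "rx": 0, "ry": 0, "rz": 0, "jaw": 0.3}
    - {"tx": 0.001, "ty": 0.001, "tz": 0.02, "rx": 0, "ry": 0, "rz": 0, "jaw": 0.3}
    - {"tx": 0.001, "ty": 0.001, "tz": 0.028, "rx": 0, "ry": 0, "rz": 0, "jaw": 0.3}
    - {"tx": 0.001, "ty": 0.001, "tz": 0.033, "rx": 0, "ry": 0, "rz": 0, "jaw": 0.3}
    - {"tx": 0.001, "ty": 0.001, "tz": 0.0355, "rx": 0, "ry": 0, "rz": 0, "jaw": 0.3}
    - {"tx": 0.001, "ty": 0.001, "tz": 0.0365, "rx": 0, "ry": 0, "rz": 0, "jaw": 0.3}
    - {"tx": 0.001, "ty": 0.001, "tz": 0.0365, "rx": 0, "ry": 0, "rz": 0, "jaw": 0.3}

```text
time: 5.52
position: [0.6542, -0.2283, 0.0583]
tool_rot: [2.221, 2.221, 0.0]
ft_force: [0.5, 0.5, -2.0]
grip_width: 0.5
```

```bash
python3 look.py wrist pics/w5.png .6529,-.2307,.008
```

```text
5.525 [ 0.6542 -0.2283  0.0583] [ 0.6212  0.565  -0.4456  1.4969  0.2572  1.1376  0.1278] [ 0.4506  0.4946 -2.0276] 0.5003979412829794
[[ 0.      1.      0.0003]
 [ 1.     -0.     -0.0002]
 [-0.0002  0.0003 -1.    ]]
.6529,-.2307,.008 [[[250.2769 215.7195]]]
```

View pics/w5.png

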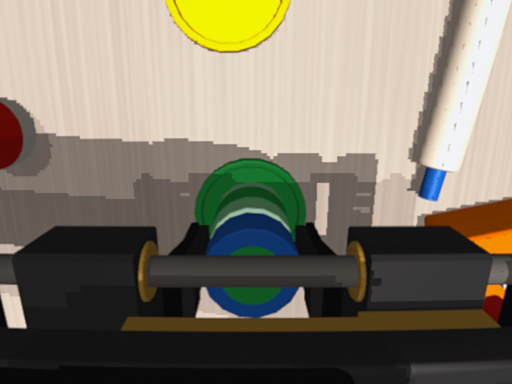

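Emit:
carry_out:
  commands:
    - {"tx": 0, "ty": 0, "tz": 0.0008, "rx": 0, "ry": 0, "rz": 0, "jaw": 0.3}
    - {"tx": 0, "ty": 0, "tz": 0.0008, "rx": 0, "ry": 0, "rz": 0, "jaw": 0.6}
    - {"tx": 0, "ty": 0, "tz": 0.0008, "rx": 0, "ry": 0, "rz": 0, "jaw": 0.9}
    - {"tx": 0, "ty": 0, "tz": 0.0008, "rx": 0, "ry": 0, "rz": 0, "jaw": 1}
    - {"tx": 0, "ty": 0, "tz": 0.0008, "rx": 0, "ry": 0, "rz": 0, "jaw": 1}
    - {"tx": 0, "ty": 0, "tz": -0.03, "rx": 0, "ry": 0, "rz": 0, "jaw": 1}
    - {"tx": 0, "ty": 0, "tz": -0.072, "rx": 0, "ry": 0, "rz": 0, "jaw": 1}
    - {"tx": 0.03, "ty": -0.037, "tz": -0.085, "rx": 0, "ry": 0, "rz": 0, "jaw": 1}
    - {"tx": 0.06, "ty": -0.074, "tz": -0.085, "rx": 0, "ry": 0, "rz": 0, "jaw": 1}
    - {"tx": 0.095, "ty": -0.116, "tz": -0.085, "rx": 0, "ry": 0, "rz": 0, "jaw": 1}
    - {"tx": 0.13, "ty": -0.16, "tz": -0.085, "rx": 0, "ry": 0, "rz": 0, "jaw": 1}
    - {"tx": 0.1664, "ty": -0.2035, "tz": -0.072, "rx": 0, "ry": 0, "rz": 0, "jaw": 1}

```text
time: 7.08
position: [0.4501, -0.0607, 0.1307]
tool_rot: [2.22, 2.22, 0.002]
ft_force: [0.2, 0.7, 0.9]
grip_width: 1.001
```

Emit:
carry_out:
  commands:
    - {"tx": 0, "ty": 0, "tz": 0, "rx": 0, "ry": 0, "rz": 0, "jaw": 1}
    - {"tx": 0, "ty": 0, "tz": 0, "rx": 0, "ry": 0, "rz": 0, "jaw": 1}

```text
time: 7.32
position: [0.4513, -0.0622, 0.1307]
tool_rot: [2.22, 2.22, 0.001]
ft_force: [-0.1, 0.3, 0.8]
grip_width: 0.997
```

```bash
python3 look.py wrist pics/w6.png .4501,-.0626,.084; python3 look.py top pics/t6.png; python3 -c "
from h import *
crop(cv2.imread('pics/t6.png')[:,:,::-1],265,135,140,130,5,'pics/t6c.png')"
```

```text
7.325 [ 0.4513 -0.0622  0.1307] [ 0.6689 -0.0044 -0.5841  2.0131 -0.0014  1.1303  0.0856] [-0.1258  0.3101  0.754 ] 0.9971063888986785
[[-0.0002  1.      0.0018]
 [ 1.      0.0002 -0.0013]
 [-0.0013  0.0018 -1.    ]]
.4501,-.0626,.084 [[[250.4544 214.4393]]]
7.375 [ 0.4518 -0.0625  0.1308] [ 0.6692 -0.0032 -0.5836  2.0119 -0.0015  1.1303  0.0857] [ 1.1647 -1.187   0.8408] 1.0007989104455788
[[ 0.0005  1.      0.002 ]
 [ 1.     -0.0005 -0.0005]
 [-0.0005  0.002  -1.    ]]
```

View pics/w6.png

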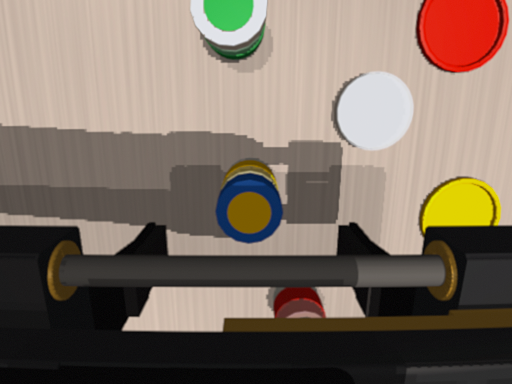

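View pics/t6c.png

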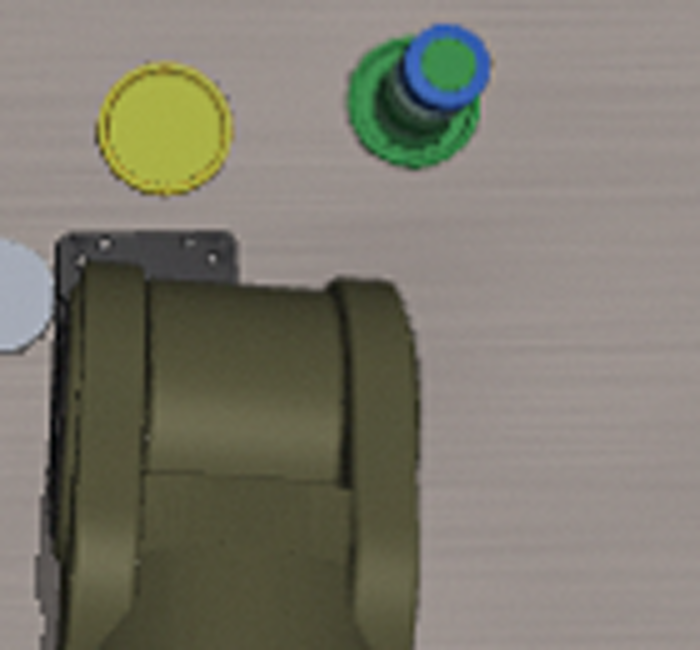

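```bash
python3 - <<'E'
from h import *
print(px2w('wrist',(249,209),.084), ctrl.get_state()['position'])
print(px2w('top',(265+447/5-.4,135+67/5-.4),.087))
print(camera_info('wrist'))
E
python3 -c "
from h import *
crop(cv2.imread('pics/w6.png')[:,:,::-1],190,140,120,110,6,'pics/w6c.png')"
```

```text
[ 0.44987016 -0.05921487  0.084     ] [ 0.45195547 -0.06257717  0.13078146]
[ 0.6534354  -0.23034933  0.087     ]
{'intrinsics': array([[343.24950964,   0.        , 251.82274973],
       [  0.        , 343.24950964, 190.46790824],
       [  0.        ,   0.        ,   1.        ]]), 'k1': -0.05171326333854808, 'R': array([[ 0.99999663, -0.00124095,  0.00228114],
       [-0.00179333, -0.96533601,  0.26100417],
       [ 0.00187818, -0.26100738, -0.96533498]]), 't': array([-0.45193737, -0.06643852,  0.28407751])}
```

View pics/w6c.png

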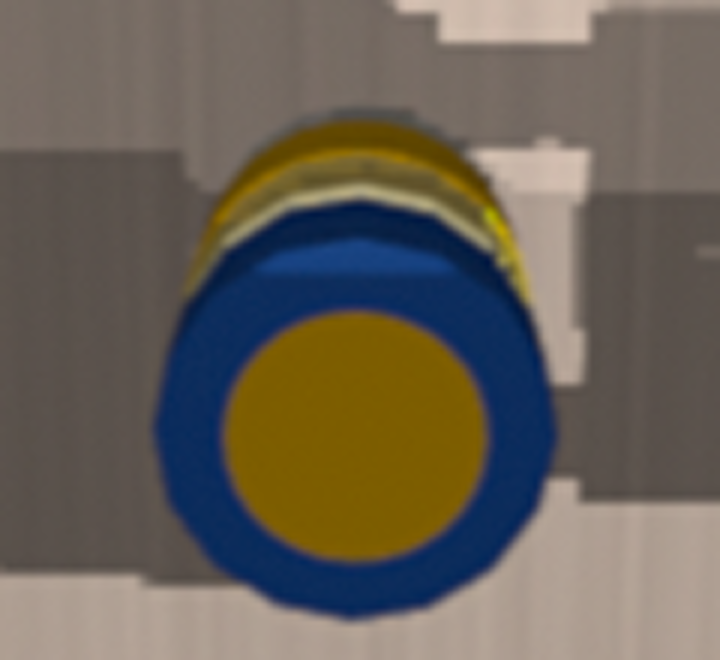

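Emit:
carry_out:
  commands:
    - {"tx": 0.0005, "ty": -0.0015, "tz": 0.02, "rx": 0, "ry": 0, "rz": 0, "jaw": 1}
    - {"tx": 0.0005, "ty": -0.0015, "tz": 0.04, "rx": 0, "ry": 0, "rz": 0, "jaw": 1}
    - {"tx": 0.0005, "ty": -0.0015, "tz": 0.06, "rx": 0, "ry": 0, "rz": 0, "jaw": 1}
    - {"tx": 0.0005, "ty": -0.0015, "tz": 0.0762, "rx": 0, "ry": 0, "rz": 0, "jaw": 1}
    - {"tx": 0.0005, "ty": -0.0015, "tz": 0.0762, "rx": 0, "ry": 0, "rz": 0, "jaw": 1}
    - {"tx": 0.0005, "ty": -0.0015, "tz": 0.0762, "rx": 0, "ry": 0, "rz": 0, "jaw": 0.6}
    - {"tx": 0.0005, "ty": -0.0015, "tz": 0.0762, "rx": 0, "ry": 0, "rz": 0, "jaw": 0.4}
    - {"tx": 0.0005, "ty": -0.0015, "tz": 0.0762, "rx": 0, "ry": 0, "rz": 0, "jaw": 0.3}
    - {"tx": 0.0005, "ty": -0.0015, "tz": 0.0762, "rx": 0, "ry": 0, "rz": 0, "jaw": 0.3}
    - {"tx": 0.0005, "ty": -0.0015, "tz": 0.0762, "rx": 0, "ry": 0, "rz": 0, "jaw": 0.3}

```text
time: 8.68
position: [0.4491, -0.0614, 0.054]
tool_rot: [2.221, 2.221, -0.0]
ft_force: [-0.0, -0.9, 0.6]
grip_width: 0.52
```

```bash
for i in 1 2 3; do python3 look.py wrist pics/w7_$i.png .4501,-.0626,.084|grep -v '\[\['; done; python3 -c "
from h import *
crop(cv2.imread('pics/w7_3.png')[:,:,::-1],190,170,120,160,4,'pics/w7c.png')"
```

```text
8.675 [ 0.4491 -0.0614  0.054 ] [ 0.6507  0.1    -0.5916  2.0935  0.068   0.9659  0.0227] [-0.0412 -0.8685  0.6177] 0.5200160397490196
 [ 1.     -0.0001 -0.0002]
 [-0.0002  0.0002 -1.    ]]
8.725 [ 0.4491 -0.0613  0.0539] [ 0.6507  0.1    -0.5916  2.0936  0.068   0.9657  0.0228] [ 0.0412 -0.4088  0.2246] 0.49805551600720543
 [ 1.      0.0001 -0.0002]
 [-0.0002  0.0003 -1.    ]]
8.775 [ 0.4491 -0.0614  0.0539] [ 0.6507  0.1001 -0.5915  2.0935  0.0681  0.9658  0.0227] [0.2185 0.2779 0.6239] 0.5011178663776079
 [ 1.      0.     -0.0002]
 [-0.0002  0.0002 -1.    ]]
```

View pics/w7c.png

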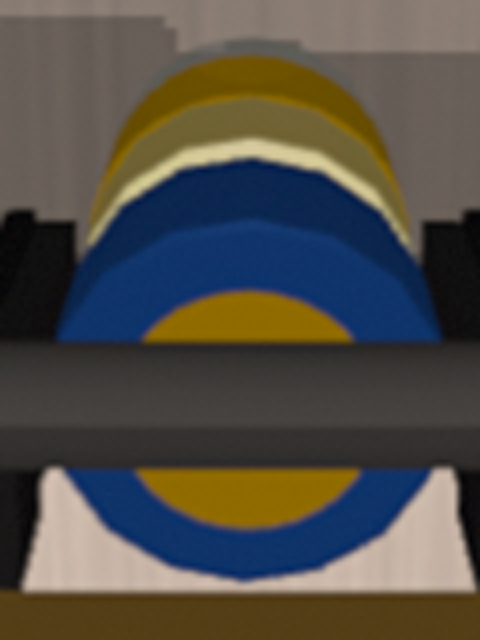

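Emit:
carry_out:
  commands:
    - {"tx": 0, "ty": 0, "tz": -0.012, "rx": 0, "ry": 0, "rz": 0, "jaw": 0.3}
    - {"tx": 0, "ty": 0, "tz": -0.03, "rx": 0, "ry": 0, "rz": 0, "jaw": 0.3}
    - {"tx": -0.003, "ty": 0.015, "tz": -0.04, "rx": 0, "ry": 0, "rz": 0, "jaw": 0.3}
    - {"tx": -0.008, "ty": 0.045, "tz": -0.04, "rx": 0, "ry": 0, "rz": 0, "jaw": 0.3}
    - {"tx": -0.013, "ty": 0.08, "tz": -0.04, "rx": 0, "ry": 0, "rz": 0, "jaw": 0.3}
    - {"tx": -0.019, "ty": 0.115, "tz": -0.04, "rx": 0, "ry": 0, "rz": 0, "jaw": 0.3}
    - {"tx": -0.025, "ty": 0.15, "tz": -0.04, "rx": 0, "ry": 0, "rz": 0, "jaw": 0.3}
    - {"tx": -0.03, "ty": 0.18, "tz": -0.04, "rx": 0, "ry": 0, "rz": 0, "jaw": 0.3}
    - {"tx": -0.0317, "ty": 0.191, "tz": -0.04, "rx": 0, "ry": 0, "rz": 0, "jaw": 0.3}
    - {"tx": -0.0317, "ty": 0.191, "tz": -0.04, "rx": 0, "ry": 0, "rz": 0, "jaw": 0.3}
    - {"tx": -0.0317, "ty": 0.191, "tz": -0.04, "rx": 0, "ry": 0, "rz": 0, "jaw": 0.3}

```text
time: 10.2
position: [0.6389, -0.0928, 0.0939]
tool_rot: [-2.221, -2.221, 0.002]
ft_force: [0.2, 0.2, -2.3]
grip_width: 0.499
```

```bash
python3 look.py wrist pics/w8.png .6406,-.0939,.008
```

```text
10.2 [ 0.6389 -0.0928  0.0939] [ 0.5288  0.4569 -0.5485  1.5952  0.2536  1.1624 -0.0753] [ 0.2185  0.2196 -2.3347] 0.49895199417446784
[[-0.0004  1.     -0.0012]
 [ 1.      0.0004 -0.0002]
 [-0.0002 -0.0012 -1.    ]]
.6406,-.0939,.008 [[[254.6506 198.3776]]]
```

View pics/w8.png

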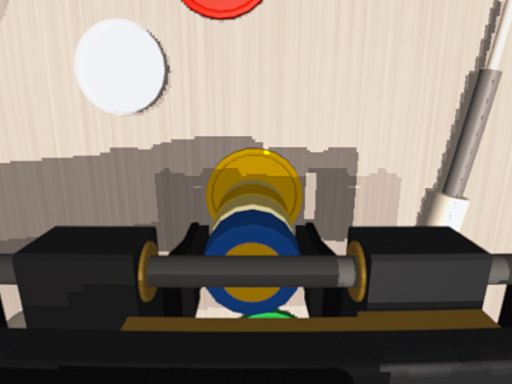

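Emit:
carry_out:
  commands:
    - {"tx": 0, "ty": 0.001, "tz": 0.01, "rx": 0, "ry": 0, "rz": 0, "jaw": 0.3}
    - {"tx": 0, "ty": 0.001, "tz": 0.02, "rx": 0, "ry": 0, "rz": 0, "jaw": 0.3}
    - {"tx": 0, "ty": 0.001, "tz": 0.028, "rx": 0, "ry": 0, "rz": 0, "jaw": 0.3}
    - {"tx": 0, "ty": 0.001, "tz": 0.033, "rx": 0, "ry": 0, "rz": 0, "jaw": 0.3}
    - {"tx": 0, "ty": 0.001, "tz": 0.0355, "rx": 0, "ry": 0, "rz": 0, "jaw": 0.3}
    - {"tx": 0, "ty": 0.001, "tz": 0.037, "rx": 0, "ry": 0, "rz": 0, "jaw": 0.3}
    - {"tx": 0, "ty": 0.001, "tz": 0.037, "rx": 0, "ry": 0, "rz": 0, "jaw": 0.3}
    - {"tx": 0, "ty": 0.001, "tz": 0.037, "rx": 0, "ry": 0, "rz": 0, "jaw": 0.3}

```text
time: 11.25
position: [0.6413, -0.093, 0.0571]
tool_rot: [2.221, 2.221, 0.0]
ft_force: [0.1, -0.2, -1.5]
grip_width: 0.498
```

Emit:
carry_out:
  commands:
    - {"tx": 0, "ty": 0, "tz": 0.0003, "rx": 0, "ry": 0, "rz": 0, "jaw": 0.6}
    - {"tx": 0, "ty": 0, "tz": 0.0003, "rx": 0, "ry": 0, "rz": 0, "jaw": 0.9}
    - {"tx": 0, "ty": 0, "tz": 0.0003, "rx": 0, "ry": 0, "rz": 0, "jaw": 1}
    - {"tx": 0, "ty": 0, "tz": 0.0003, "rx": 0, "ry": 0, "rz": 0, "jaw": 1}
    - {"tx": 0, "ty": 0, "tz": -0.03, "rx": 0, "ry": 0, "rz": 0, "jaw": 1}
    - {"tx": 0, "ty": 0, "tz": -0.072, "rx": 0, "ry": 0, "rz": 0, "jaw": 1}
    - {"tx": 0.04, "ty": -0.023, "tz": -0.085, "rx": 0, "ry": 0, "rz": 0, "jaw": 1}
    - {"tx": 0.085, "ty": -0.05, "tz": -0.085, "rx": 0, "ry": 0, "rz": 0, "jaw": 1}
    - {"tx": 0.135, "ty": -0.078, "tz": -0.085, "rx": 0, "ry": 0, "rz": 0, "jaw": 1}
    - {"tx": 0.185, "ty": -0.106, "tz": -0.085, "rx": 0, "ry": 0, "rz": 0, "jaw": 1}
    - {"tx": 0.235, "ty": -0.135, "tz": -0.085, "rx": 0, "ry": 0, "rz": 0, "jaw": 1}
    - {"tx": 0.277, "ty": -0.1585, "tz": -0.073, "rx": 0, "ry": 0, "rz": 0, "jaw": 1}

```text
time: 12.75
position: [0.482, 0.1864, 0.1308]
tool_rot: [2.219, 2.222, 0.003]
ft_force: [-0.1, 0.4, -0.1]
grip_width: 1.0
```

Emit:
carry_out:
  commands:
    - {"tx": 0, "ty": 0, "tz": 0, "rx": 0, "ry": 0, "rz": 0, "jaw": 1}
    - {"tx": 0, "ty": 0, "tz": 0, "rx": 0, "ry": 0, "rz": 0, "jaw": 1}

```text
time: 13.0
position: [0.483, 0.1834, 0.13]
tool_rot: [2.221, 2.221, -0.0]
ft_force: [0.5, 0.2, 0.2]
grip_width: 0.996
```

```bash
python3 look.py wrist pics/w9.png .4825,.1839,.084; python3 look.py top pics/t9.png; python3 -c "
from h import *
crop(cv2.imread('pics/t9.png')[:,:,::-1],265,135,140,130,5,'pics/t9c.png')
crop(cv2.imread('pics/w9.png')[:,:,::-1],190,140,120,110,6,'pics/w9c.png')"
```

```text
13.0 [0.483  0.1834 0.13  ] [ 0.2856  0.1683 -0.7557  1.8742  0.1274  1.1473 -0.5156] [0.5452 0.1774 0.1694] 0.9963619147503902
[[ 0.      1.      0.0006]
 [ 1.     -0.     -0.0008]
 [-0.0008  0.0006 -1.    ]]
.4825,.1839,.084 [[[251.5873 213.5525]]]
13.05 [0.4834 0.1828 0.13  ] [ 0.2864  0.1685 -0.755   1.8738  0.1273  1.1472 -0.5156] [ 0.694  -0.1891 -0.5507] 1.0022962131253503
[[ 0.0016  1.      0.0006]
 [ 1.     -0.0016 -0.0006]
 [-0.0006  0.0006 -1.    ]]
```

View pics/w9c.png

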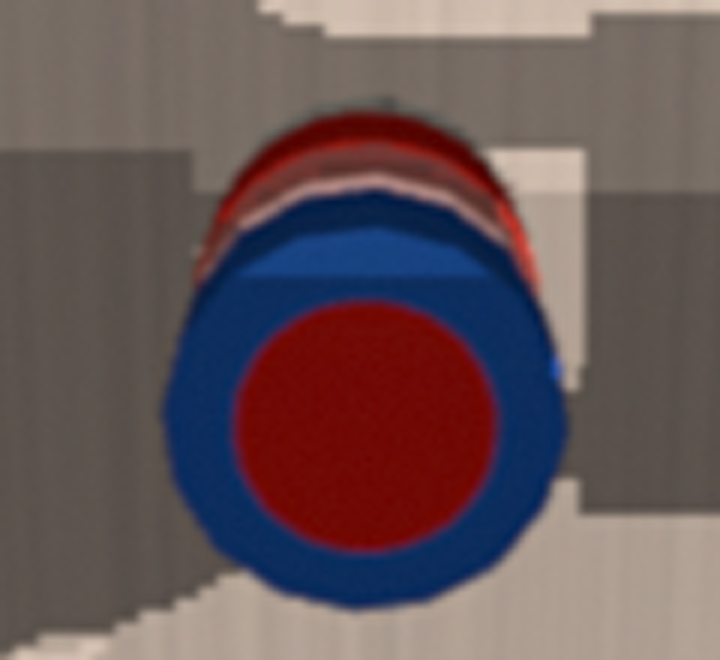

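View pics/t9c.png

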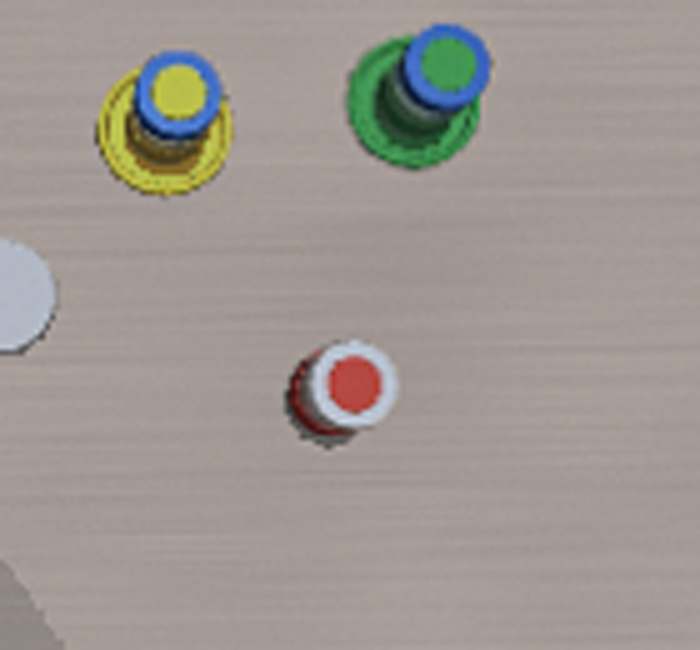

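Emit:
carry_out:
  commands:
    - {"tx": 0.0015, "ty": -0.001, "tz": 0.02, "rx": 0, "ry": 0, "rz": 0, "jaw": 1}
    - {"tx": 0.0015, "ty": -0.001, "tz": 0.04, "rx": 0, "ry": 0, "rz": 0, "jaw": 1}
    - {"tx": 0.0015, "ty": -0.001, "tz": 0.06, "rx": 0, "ry": 0, "rz": 0, "jaw": 1}
    - {"tx": 0.0015, "ty": -0.001, "tz": 0.0758, "rx": 0, "ry": 0, "rz": 0, "jaw": 1}
    - {"tx": 0.0015, "ty": -0.001, "tz": 0.0758, "rx": 0, "ry": 0, "rz": 0, "jaw": 1}
    - {"tx": 0.0015, "ty": -0.001, "tz": 0.0758, "rx": 0, "ry": 0, "rz": 0, "jaw": 0.6}
    - {"tx": 0.0015, "ty": -0.001, "tz": 0.0758, "rx": 0, "ry": 0, "rz": 0, "jaw": 0.4}
    - {"tx": 0.0015, "ty": -0.001, "tz": 0.0758, "rx": 0, "ry": 0, "rz": 0, "jaw": 0.3}
    - {"tx": 0.0015, "ty": -0.001, "tz": 0.0758, "rx": 0, "ry": 0, "rz": 0, "jaw": 0.3}
    - {"tx": 0.0015, "ty": -0.001, "tz": 0.0758, "rx": 0, "ry": 0, "rz": 0, "jaw": 0.3}
    - {"tx": 0.0015, "ty": -0.001, "tz": 0.0758, "rx": 0, "ry": 0, "rz": 0, "jaw": 0.3}

```text
time: 14.48
position: [0.4817, 0.1855, 0.0541]
tool_rot: [2.221, 2.221, 0.0]
ft_force: [0.6, -0.7, 0.6]
grip_width: 0.501
```

Emit:
carry_out:
  commands:
    - {"tx": 0, "ty": 0, "tz": -0.012, "rx": 0, "ry": 0, "rz": 0, "jaw": 0.3}
    - {"tx": 0, "ty": 0, "tz": -0.03, "rx": 0, "ry": 0, "rz": 0, "jaw": 0.3}
    - {"tx": -0.008, "ty": 0.01, "tz": -0.04, "rx": 0, "ry": 0, "rz": 0, "jaw": 0.3}
    - {"tx": -0.026, "ty": 0.03, "tz": -0.04, "rx": 0, "ry": 0, "rz": 0, "jaw": 0.3}
    - {"tx": -0.05, "ty": 0.058, "tz": -0.04, "rx": 0, "ry": 0, "rz": 0, "jaw": 0.3}
    - {"tx": -0.074, "ty": 0.086, "tz": -0.04, "rx": 0, "ry": 0, "rz": 0, "jaw": 0.3}
    - {"tx": -0.098, "ty": 0.114, "tz": -0.04, "rx": 0, "ry": 0, "rz": 0, "jaw": 0.3}
    - {"tx": -0.112, "ty": 0.13, "tz": -0.04, "rx": 0, "ry": 0, "rz": 0, "jaw": 0.3}
    - {"tx": -0.1176, "ty": 0.137, "tz": -0.04, "rx": 0, "ry": 0, "rz": 0, "jaw": 0.3}
    - {"tx": -0.1176, "ty": 0.137, "tz": -0.04, "rx": 0, "ry": 0, "rz": 0, "jaw": 0.3}
    - {"tx": -0.1176, "ty": 0.137, "tz": -0.04, "rx": 0, "ry": 0, "rz": 0, "jaw": 0.3}

```text
time: 15.85
position: [0.6177, 0.0694, 0.0941]
tool_rot: [-2.219, -2.223, 0.0]
ft_force: [-0.2, 0.1, -1.9]
grip_width: 0.5
```

```bash
python3 look.py wrist pics/w10.png .6188,.0669,.008
```

```text
15.85 [0.6177 0.0694 0.0941] [ 0.3558  0.4266 -0.6382  1.6568  0.2729  1.1496 -0.3501] [-0.1537  0.0564 -1.9383] 0.4996196632020628
[[-0.0022  1.     -0.0006]
 [ 1.      0.0022  0.0004]
 [ 0.0004 -0.0006 -1.    ]]
.6188,.0669,.008 [[[253.8377 200.1329]]]
```

View pics/w10.png

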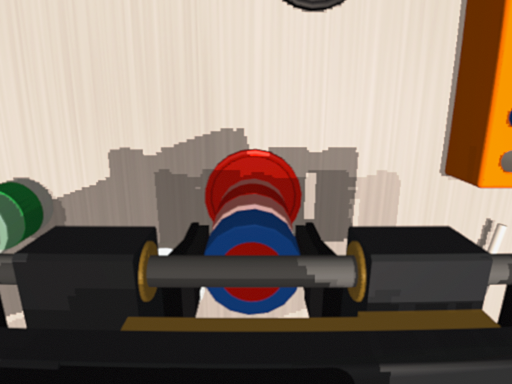

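Emit:
carry_out:
  commands:
    - {"tx": -0.0005, "ty": 0.0005, "tz": 0.01, "rx": 0, "ry": 0, "rz": 0, "jaw": 0.3}
    - {"tx": -0.0005, "ty": 0.0005, "tz": 0.02, "rx": 0, "ry": 0, "rz": 0, "jaw": 0.3}
    - {"tx": -0.0005, "ty": 0.0005, "tz": 0.028, "rx": 0, "ry": 0, "rz": 0, "jaw": 0.3}
    - {"tx": -0.0005, "ty": 0.0005, "tz": 0.033, "rx": 0, "ry": 0, "rz": 0, "jaw": 0.3}
    - {"tx": -0.0005, "ty": 0.0005, "tz": 0.0355, "rx": 0, "ry": 0, "rz": 0, "jaw": 0.3}
    - {"tx": -0.0005, "ty": 0.0005, "tz": 0.037, "rx": 0, "ry": 0, "rz": 0, "jaw": 0.3}
    - {"tx": -0.0005, "ty": 0.0005, "tz": 0.037, "rx": 0, "ry": 0, "rz": 0, "jaw": 0.3}
    - {"tx": -0.0005, "ty": 0.0005, "tz": 0.037, "rx": 0, "ry": 0, "rz": 0, "jaw": 0.3}

```text
time: 16.9
position: [0.6192, 0.0673, 0.0572]
tool_rot: [2.221, 2.221, 0.0]
ft_force: [0.2, 0.2, -2.7]
grip_width: 0.498
```

Emit:
carry_out:
  commands:
    - {"tx": 0, "ty": 0, "tz": 0.0003, "rx": 0, "ry": 0, "rz": 0, "jaw": 0.6}
    - {"tx": 0, "ty": 0, "tz": 0.0003, "rx": 0, "ry": 0, "rz": 0, "jaw": 0.9}
    - {"tx": 0, "ty": 0, "tz": 0.0003, "rx": 0, "ry": 0, "rz": 0, "jaw": 1}
    - {"tx": 0, "ty": 0, "tz": 0.0003, "rx": 0, "ry": 0, "rz": 0, "jaw": 1}
    - {"tx": 0, "ty": 0, "tz": -0.03, "rx": 0, "ry": 0, "rz": 0, "jaw": 1}
    - {"tx": 0, "ty": 0, "tz": -0.072, "rx": 0, "ry": 0, "rz": 0, "jaw": 1}
    - {"tx": 0.033, "ty": -0.03, "tz": -0.085, "rx": 0, "ry": 0, "rz": 0, "jaw": 1}
    - {"tx": 0.07, "ty": -0.063, "tz": -0.085, "rx": 0, "ry": 0, "rz": 0, "jaw": 1}
    - {"tx": 0.112, "ty": -0.1, "tz": -0.085, "rx": 0, "ry": 0, "rz": 0, "jaw": 1}
    - {"tx": 0.155, "ty": -0.139, "tz": -0.085, "rx": 0, "ry": 0, "rz": 0, "jaw": 1}
    - {"tx": 0.196, "ty": -0.175, "tz": -0.085, "rx": 0, "ry": 0, "rz": 0, "jaw": 1}
    - {"tx": 0.231, "ty": -0.2065, "tz": -0.073, "rx": 0, "ry": 0, "rz": 0, "jaw": 1}

```text
time: 18.4
position: [0.4116, 0.3004, 0.131]
tool_rot: [2.219, 2.222, 0.004]
ft_force: [-0.0, 0.0, -0.0]
grip_width: 1.002
```

Emit:
carry_out:
  commands:
    - {"tx": 0, "ty": 0, "tz": 0, "rx": 0, "ry": 0, "rz": 0, "jaw": 1}
    - {"tx": 0, "ty": 0, "tz": 0, "rx": 0, "ry": 0, "rz": 0, "jaw": 1}

```text
time: 18.65
position: [0.4131, 0.298, 0.1301]
tool_rot: [2.221, 2.221, 0.0]
ft_force: [-0.1, -0.4, 0.3]
grip_width: 1.002
```

```bash
python3 look.py wrist pics/w11.png .4125,.2984,.084; python3 look.py top pics/t11.png; python3 -c "
from h import *
crop(cv2.imread('pics/t11.png')[:,:,::-1],130,135,140,120,5,'pics/t11c.png')
crop(cv2.imread('pics/w11.png')[:,:,::-1],190,140,120,110,6,'pics/w11c.png')"
```

```text
18.65 [0.4131 0.298  0.1301] [ 0.1146  0.165  -0.85    1.8882  0.1367  1.1473 -0.785 ] [-0.0687 -0.4295  0.3236] 1.0022812089147906
[[-0.0001  1.      0.0007]
 [ 1.      0.0001 -0.0006]
 [-0.0006  0.0007 -1.    ]]
.4125,.2984,.084 [[[251.4791 213.5541]]]
18.7 [0.4136 0.2975 0.1302] [ 0.1154  0.1652 -0.8493  1.8879  0.1366  1.1473 -0.7852] [ 0.1263 -0.6672  0.1567] 1.000003675173837
[[ 0.0016  1.      0.0006]
 [ 1.     -0.0016 -0.0004]
 [-0.0004  0.0007 -1.    ]]
```

View pics/w11c.png

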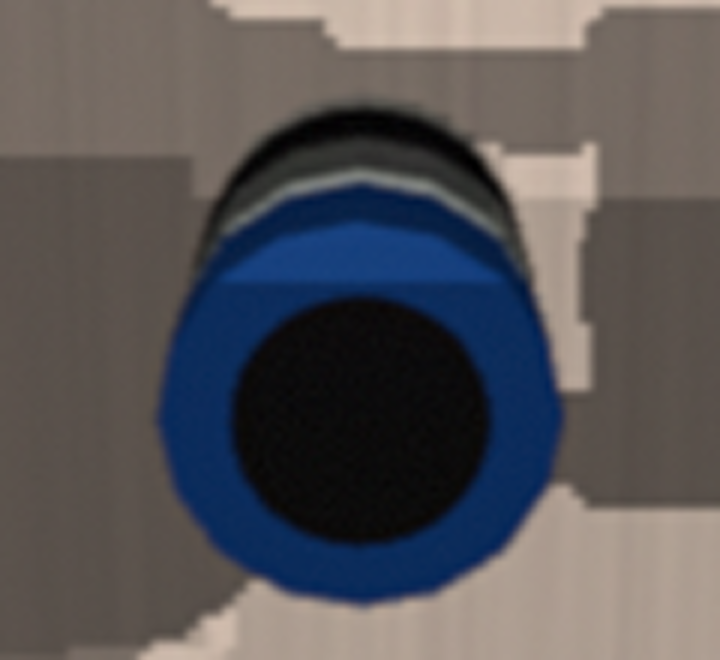

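View pics/t11c.png

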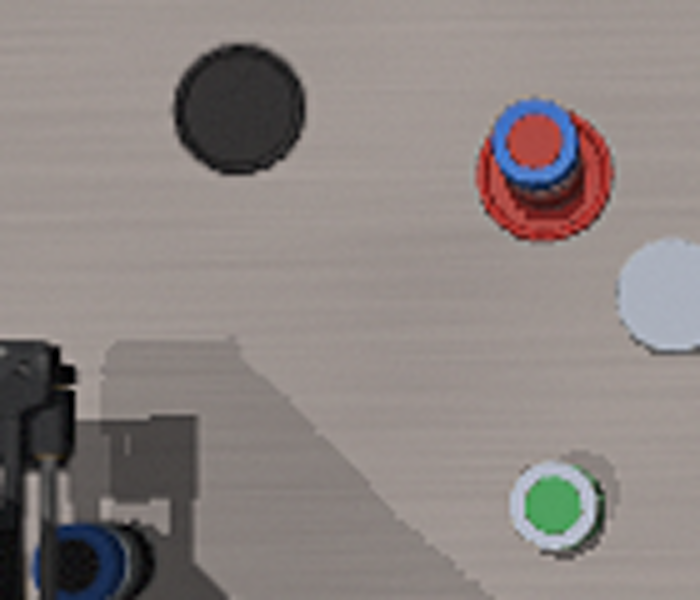

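Emit:
carry_out:
  commands:
    - {"tx": 0.0015, "ty": -0.001, "tz": 0.02, "rx": 0, "ry": 0, "rz": 0, "jaw": 1}
    - {"tx": 0.0015, "ty": -0.001, "tz": 0.04, "rx": 0, "ry": 0, "rz": 0, "jaw": 1}
    - {"tx": 0.0015, "ty": -0.001, "tz": 0.06, "rx": 0, "ry": 0, "rz": 0, "jaw": 1}
    - {"tx": 0.0015, "ty": -0.001, "tz": 0.0758, "rx": 0, "ry": 0, "rz": 0, "jaw": 1}
    - {"tx": 0.0015, "ty": -0.001, "tz": 0.0758, "rx": 0, "ry": 0, "rz": 0, "jaw": 1}
    - {"tx": 0.0015, "ty": -0.001, "tz": 0.0758, "rx": 0, "ry": 0, "rz": 0, "jaw": 0.6}
    - {"tx": 0.0015, "ty": -0.001, "tz": 0.0758, "rx": 0, "ry": 0, "rz": 0, "jaw": 0.4}
    - {"tx": 0.0015, "ty": -0.001, "tz": 0.0758, "rx": 0, "ry": 0, "rz": 0, "jaw": 0.3}
    - {"tx": 0.0015, "ty": -0.001, "tz": 0.0758, "rx": 0, "ry": 0, "rz": 0, "jaw": 0.3}
    - {"tx": 0.0015, "ty": -0.001, "tz": 0.0758, "rx": 0, "ry": 0, "rz": 0, "jaw": 0.3}
    - {"tx": 0.0015, "ty": -0.001, "tz": 0.0758, "rx": 0, "ry": 0, "rz": 0, "jaw": 0.3}

```text
time: 20.12
position: [0.4117, 0.2999, 0.0543]
tool_rot: [2.221, 2.221, 0.0]
ft_force: [0.1, -2.1, 0.4]
grip_width: 0.497
```

Bottle ≈ (.4117, .2993), saucer (.6589, .2344): dx .247, dy −.065.

Emit:
carry_out:
  commands:
    - {"tx": 0, "ty": 0, "tz": -0.012, "rx": 0, "ry": 0, "rz": 0, "jaw": 0.3}
    - {"tx": 0, "ty": 0, "tz": -0.03, "rx": 0, "ry": 0, "rz": 0, "jaw": 0.3}
    - {"tx": -0.004, "ty": 0.015, "tz": -0.04, "rx": 0, "ry": 0, "rz": 0, "jaw": 0.3}
    - {"tx": -0.012, "ty": 0.045, "tz": -0.04, "rx": 0, "ry": 0, "rz": 0, "jaw": 0.3}
    - {"tx": -0.022, "ty": 0.085, "tz": -0.04, "rx": 0, "ry": 0, "rz": 0, "jaw": 0.3}
    - {"tx": -0.033, "ty": 0.125, "tz": -0.04, "rx": 0, "ry": 0, "rz": 0, "jaw": 0.3}
    - {"tx": -0.043, "ty": 0.165, "tz": -0.04, "rx": 0, "ry": 0, "rz": 0, "jaw": 0.3}
    - {"tx": -0.054, "ty": 0.205, "tz": -0.04, "rx": 0, "ry": 0, "rz": 0, "jaw": 0.3}
    - {"tx": -0.062, "ty": 0.235, "tz": -0.04, "rx": 0, "ry": 0, "rz": 0, "jaw": 0.3}
    - {"tx": -0.065, "ty": 0.247, "tz": -0.04, "rx": 0, "ry": 0, "rz": 0, "jaw": 0.3}
    - {"tx": -0.065, "ty": 0.247, "tz": -0.04, "rx": 0, "ry": 0, "rz": 0, "jaw": 0.3}
    - {"tx": -0.065, "ty": 0.247, "tz": -0.04, "rx": 0, "ry": 0, "rz": 0, "jaw": 0.3}

```text
time: 21.62
position: [0.6572, 0.236, 0.0943]
tool_rot: [-2.219, -2.223, 0.001]
ft_force: [-0.3, 0.2, -2.2]
grip_width: 0.5
```

```bash
python3 look.py wrist pics/w12.png .6589,.2344,.008
```

```text
21.625 [0.6572 0.236  0.0943] [ 0.0936  0.5986 -0.6808  1.4439  0.3843  1.2354 -0.6271] [-0.3128  0.1958 -2.1555] 0.49989836747424177
[[-0.0017  1.     -0.001 ]
 [ 1.      0.0017  0.0003]
 [ 0.0003 -0.001  -1.    ]]
.6589,.2344,.008 [[[254.6222 198.7854]]]
```

View pics/w12.png

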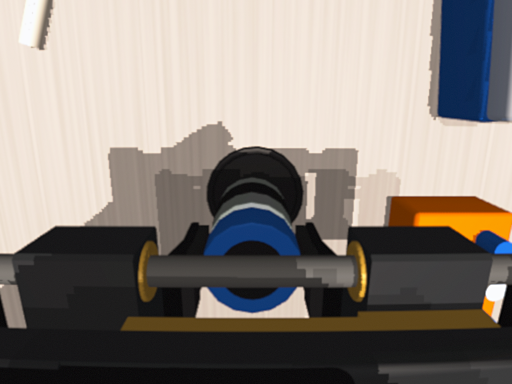

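Emit:
carry_out:
  commands:
    - {"tx": 0, "ty": 0.0005, "tz": 0.01, "rx": 0, "ry": 0, "rz": 0, "jaw": 0.3}
    - {"tx": 0, "ty": 0.0005, "tz": 0.02, "rx": 0, "ry": 0, "rz": 0, "jaw": 0.3}
    - {"tx": 0, "ty": 0.0005, "tz": 0.028, "rx": 0, "ry": 0, "rz": 0, "jaw": 0.3}
    - {"tx": 0, "ty": 0.0005, "tz": 0.033, "rx": 0, "ry": 0, "rz": 0, "jaw": 0.3}
    - {"tx": 0, "ty": 0.0005, "tz": 0.0355, "rx": 0, "ry": 0, "rz": 0, "jaw": 0.3}
    - {"tx": 0, "ty": 0.0005, "tz": 0.037, "rx": 0, "ry": 0, "rz": 0, "jaw": 0.3}
    - {"tx": 0, "ty": 0.0005, "tz": 0.037, "rx": 0, "ry": 0, "rz": 0, "jaw": 0.3}
    - {"tx": 0, "ty": 0.0005, "tz": 0.037, "rx": 0, "ry": 0, "rz": 0, "jaw": 0.3}

```text
time: 22.68
position: [0.6592, 0.2349, 0.0574]
tool_rot: [2.221, 2.221, 0.001]
ft_force: [0.3, 0.6, -1.9]
grip_width: 0.501
```

Emit:
carry_out:
  commands:
    - {"tx": 0, "ty": 0, "tz": 0.0003, "rx": 0, "ry": 0, "rz": 0, "jaw": 0.6}
    - {"tx": 0, "ty": 0, "tz": 0.0003, "rx": 0, "ry": 0, "rz": 0, "jaw": 0.9}
    - {"tx": 0, "ty": 0, "tz": 0.0003, "rx": 0, "ry": 0, "rz": 0, "jaw": 1}
    - {"tx": 0, "ty": 0, "tz": 0.0003, "rx": 0, "ry": 0, "rz": 0, "jaw": 1}
    - {"tx": 0, "ty": 0, "tz": -0.03, "rx": 0, "ry": 0, "rz": 0, "jaw": 1}
    - {"tx": 0, "ty": 0, "tz": -0.072, "rx": 0, "ry": 0, "rz": 0, "jaw": 1}
    - {"tx": 0.02, "ty": -0.03, "tz": -0.1, "rx": 0, "ry": 0, "rz": 0, "jaw": 1}
    - {"tx": 0.06, "ty": -0.07, "tz": -0.12, "rx": 0, "ry": 0, "rz": 0, "jaw": 1}
    - {"tx": 0.1, "ty": -0.11, "tz": -0.12, "rx": 0, "ry": 0, "rz": 0, "jaw": 1}
    - {"tx": 0.14, "ty": -0.14, "tz": -0.12, "rx": 0, "ry": 0, "rz": 0, "jaw": 1}
    - {"tx": 0.14, "ty": -0.14, "tz": -0.12, "rx": 0, "ry": 0, "rz": 0, "jaw": 1}
    - {"tx": 0.14, "ty": -0.14, "tz": -0.12, "rx": 0, "ry": 0, "rz": 0, "jaw": 1}

```text
time: 24.18
position: [0.5195, 0.3744, 0.1772]
tool_rot: [2.221, 2.221, -0.0]
ft_force: [1.2, -0.8, 0.2]
grip_width: 0.995
```

```bash
python3 look.py top pics/t13.png; python3 look.py scene pics/s13.png; python3 -c "
from h import *
crop(cv2.imread('pics/t13.png')[:,:,::-1],135,130,265,130,3,'pics/t13c.png')
crop(cv2.imread('pics/s13.png')[:,:,::-1],100,110,310,180,2,'pics/s13c.png')"
```

```text
24.175 [0.5195 0.3744 0.1772] [-0.0701  0.4294 -0.7814  1.5159  0.3085  1.3233 -0.8819] [ 1.2257 -0.8378  0.1547] 0.9952981041729385
[[-0.      1.      0.0007]
 [ 1.      0.     -0.0009]
 [-0.0009  0.0007 -1.    ]]
24.225 [0.5202 0.3735 0.177 ] [-0.0691  0.4298 -0.7806  1.5156  0.3084  1.3233 -0.8819] [ 0.2944 -0.4336  0.0168] 1.0050562135762937
[[ 0.0018  1.      0.0005]
 [ 1.     -0.0018 -0.0011]
 [-0.0011  0.0005 -1.    ]]
```

View pics/t13c.png

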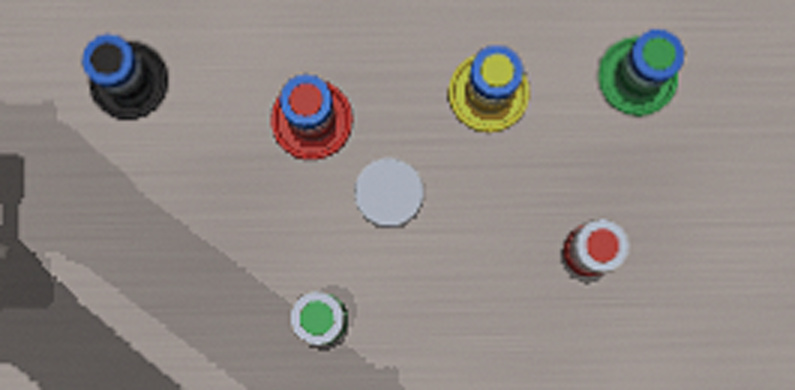

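View pics/s13c.png

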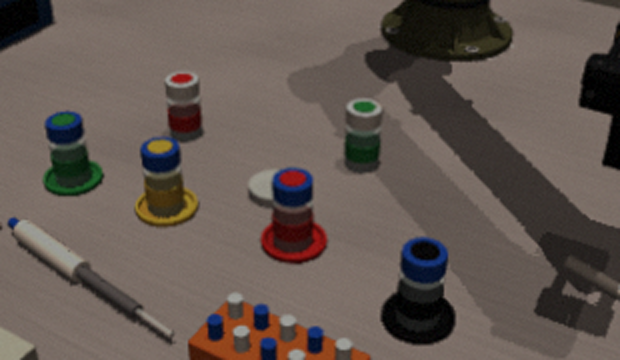

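All four stand in their own saucers. I'll check the offsets in numbers before handing in.

```bash
python3 - <<'E'
from h import *
S={'black':(.6589,.2344),'red':(.6188,.0669),'yel':(.6406,-.0939),'green':(.6529,-.2307)}
C={'black':(108,59),'red':(306,100),'yel':(497,71),'green':(658,54)}
for k in S:
    w=px2w('top',(135+C[k][0]/3-.33,130+C[k][1]/3-.33),.087);print(k,((w[:2]-S[k])*1000).round(1))
print(ctrl.get_state()['qd'].round(3)); print(ctrl.close_job())
E
```

```text
black [ 0.5 -0.6]
red [ 1.3 -0.8]
yel [ 1.1 -0.1]
green [1.4 0.3]
[ 0.007  0.002  0.001  0.    -0.003 -0.001 -0.002]
the job is handed in; nothing more can be done
None
```

I picked up each of the four blue-capped bottles by its cap and set it upright in the saucer of its own colour. I then opened the gripper, moved the arm clear and handed the job in at about 24 s of the 104 s allowed.

- **Centring:** in the final top image, each cap centre is within about 1.5 mm of its saucer's centre. The limit is 12 mm.
- **Upright and used bottles:** the top and scene images show all four blue-capped bottles standing upright. The two white-capped bottles look unmoved by eye against the first pictures; I did not measure them again.
- **Seating height:** I did not measure how the bottles sit on the saucer floors directly. At release, the tool was 3 to 4 mm above its pick-up height, which fits the 3 mm floor.
- **Problems:** the first move call was refused because it left out the zero rotation terms, and nothing moved. The wrist and top cameras differed by 1 to 2 mm on some bottle positions, so I used values in between. No check failed.

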